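Release the clamp and unload the formed bracket from the die

TASK

Take the pressed channel bracket out of the open forming die: first swing the die's clamp arm well clear of it (about a quarter turn, and leave it there), then lift the bracket straight up out of the cavity and, keeping it level, lay it gently - lowered, not dropped - into the shallow metal tray, flat on its web with its open side up. Leave the punch and the roll of tape that lie beside them where they are.

Things in the scene. Friction and masses are not known exactly. Their poses are not given: they have to be found in the camera images.
- die: lower half of a forming die, a steel block 100 mm (x) by 112 mm (y), 68 mm high, fixed; origin at the centre of its underside, z up. Its open cavity is centred, 44 mm (x) by 84 mm (y), the floor 36 mm above the origin. Two guide pins, 12 mm thick, stand up to 96 mm at x = -38 and 38, y = -44 mm
- die_slot (a point): middle of the die's finger slot, at the height of the slot's floor, 42 mm above the bench. The slot is 36 mm wide (die's y from -18 to 18 mm) and runs right across the die along its x, through both long cavity walls and out at both sides, so that fingers closing along the die's x can go down on either side of the bracket's middle
- bracket: the formed part: a bright sheet-metal U channel 40 mm wide (x), 80 mm long (y), 36 mm high, 4 mm thick, open side up, about 0.2 kg; origin at the centre of its underside, z up. It starts in the die's cavity, with its top edges 4 mm above the die's top
- clamp (a joint): angle of the swing clamp on the die, rad: 0 = arm points along the die's +x over the +y end of the bracket; it grows to 1.6 as the arm turns anticlockwise seen from above; at 1.57 it points along the die's +y, clear of the bracket. It stays where it is left
- clamp_pin (a point): centre of the top end of the clamp's upright pin, 114 mm above the bench; the pin is 15 mm thick and stands 30 mm above the clamp arm, at the arm's free end, 52 mm from the pivot. The arm is 16 mm wide and 9 mm thick, its top 84 mm above the bench
- clamp_pivot (a point): point on the clamp's upright pivot axis at the height of the pin's top (114 mm); the pivot stands at x = -34, y = 30 mm of the die
- tray: shallow sheet-metal tray, 66 mm (x) by 108 mm (y), 14 mm high, walls and floor 3 mm, fixed; origin at the centre of its underside, z up; it takes one bracket lengthwise along y, either end first
- tape: blue roll of tape lying flat, 84 mm across, 19 mm high; origin at the centre of its underside
- punch: dark steel punch, a straight rod 110 mm long and 12 mm thick, lying on the bench between the die and the tray; origin at its middle, on its underside

How it is judged:
By the outcome, as a careful person would: the job done as asked, in the order asked, and still so for the second after the job is handed in, with the robot touching nothing.
It also fails if it takes over 61 s, if anything falls off the work surface, if the arm or the gripper's body presses on something with over 40 N, if the wrist force passes 120 N, or if a joint passes its speed limit or range.

ROBOT

A 6-joint arm with a two-finger parallel gripper is mounted at the origin on a cart in front of the work surface, level with it; the furniture and walls round the work are solid. World frame = base frame: x ahead of the robot, y to its left, z up, the work surface at z = 0. Lengths are in mm, angles in rad, forces in N, time in s.
With the tool pointing down it reaches from about 350 to 775 mm from the base axis. Payload 5.5 kg.
Tool frame: the origin (TCP) lies on the centre line of the jaws, within the pads' length; the fingertips stand 22 mm ahead of it and the grasp point (between the pads) lies 3 mm ahead of it; z points along the fingers, y is the line along which they close (so a half turn about z gives the same grasp; the last joint's range is limited). The gripper opens to 85 mm and grips with 20 to 120 N. Pads are 22 mm wide; open, the fingers measure 114 mm over their backs; the gripper's body (76 mm by 85 mm) begins 54 mm behind the grasp point. The pads swing forward as they close: fully open they stand 13 mm farther back than shut.
Start: joints at [1.196, 0.313, 0.046, 1.304, 0, 1.431], TCP at [133.794, 559.257, 253.323] pointing down, gripper open.
Joint ranges: [-2.76, 2.76], [-0.86, 1.69], [-1.03, 1.26], [-2.2, 2.34], [-1.47, 1.5], [-3.14, 3.14]. Speed limits (rad/s): [2.57, 2.57, 3.14, 3.14, 3.14, 3.14].

INTERFACE

Orientations are given as a 3x3 rotation matrix whose columns are the frame's x, y, z axes.
In Python, from workcell import ctrl gives the robot as it stands. Calls block until the motion is done:
- ctrl.goto(position, orientation): joint-space move of the TCP to a pose.
- ctrl.move_l(position, rotation=None, max_speed=150, guard=None): straight line of the TCP; rotation=None keeps the orientation; max_speed is the mean speed in mm/s. With guard (N) it stops when the force on the tool has changed by that much, and returns True; else False.
- ctrl.move_j(angles): joint-space move.
- ctrl.gripper_to(opening, newtons=None): opening from 0.0 (shut) to 1.0 (fully open); newtons is the grip in N (None keeps the last); returns when the fingers have stopped.
- ctrl.sleep(seconds).
- ctrl.ik(position, orientation): joint angles nearest the present ones, or None.
- ctrl.get_obs(): the state.
- ctrl.get_image(name): name is "scene" or "top"; returns (picture, depth): 480x640x3 uint8, red, green, blue; 480x640 float32, mm along the optical axis (not along the pixel's ray), 0 where there is no reading.
- ctrl.camera_info(name): a dict with "K" (3x3 intrinsics, pixels), "view" (4x4, takes a point from world to camera coordinates). Camera axes: x right, y down, z forward; pixel columns grow to the right and rows downward; lengths in mm; the calibration is good to about 2 mm. A picture is of the moment at which its call begins. camera_info takes no time and is no camera call.
A pose or a line that the arm cannot do raises ctrl.Unreachable and nothing moves.
- ctrl.job_done(): hands the job in; it is judged then, once.
The state is a dict: "time": time; "q": joint angles; "qd": joint speeds; "joint_torque": joint torques, N m; "position": TCP position; "orientation": TCP orientation; "contact_force": force on the tool from outside, world axes, zero at the start; "wrist_torque": the same for the moment, N m; "gripper_width": opening from 0.0 (shut) to 1.0 (fully open); "grasp_force": force on a finger pad.
Only numpy, scipy, OpenCV 4.12 (cv2) and the standard library are available. Lean on these libraries where they do the work, as an engineer would, in place of code of your own. Each camera call takes 0.05 s, during which the arm holds its last target. There are 200 camera calls.

## Working session

There is one attempt and no reset: what is moved stays moved. The work goes in short steps, each a Python script; the robot and the scene stay as the last script left them, time stands still between calls to the robot, and variables do not carry over. Pictures are saved under pics/ and viewed, at most 10 in all, crops included, and the job is handed in when it is done.

```bash
mkdir -p pics; ls
python3 - <<'E'
from workcell import ctrl
import cv2,numpy as np
for n in("top","scene"):
    p,d=ctrl.get_image(n); cv2.imwrite(f"pics/{n}0.png",p[:,:,::-1]); np.save(f"pics/{n}0.npy",d)
    i=ctrl.camera_info(n); print(n,i["K"],np.round(i["view"],4),(d==0).mean())
E
```

```text
pics
top [[584.11045638   0.         326.32376022]
 [  0.         584.11045638 244.27990519]
 [  0.           0.           1.        ]] [[ 2.270000e-02 -9.995000e-01  1.980000e-02  6.110240e+01]
 [-9.845000e-01 -2.580000e-02 -1.735000e-01  5.518829e+02]
 [ 1.740000e-01 -1.560000e-02 -9.846000e-01  8.608883e+02]
 [ 0.000000e+00  0.000000e+00  0.000000e+00  1.000000e+00]] 0.004075520833333333
scene [[509.00243191   0.         316.39299943]
 [  0.         509.00243191 246.69175798]
 [  0.           0.           1.        ]] [[ 9.271000e-01 -3.747000e-01 -7.300000e-03 -4.900851e+02]
 [-1.691000e-01 -4.007000e-01 -9.005000e-01  2.229799e+02]
 [ 3.345000e-01  8.361000e-01 -4.349000e-01  6.437565e+02]
 [ 0.000000e+00  0.000000e+00  0.000000e+00  1.000000e+00]] 0.003876953125
```

View pics/top0.png

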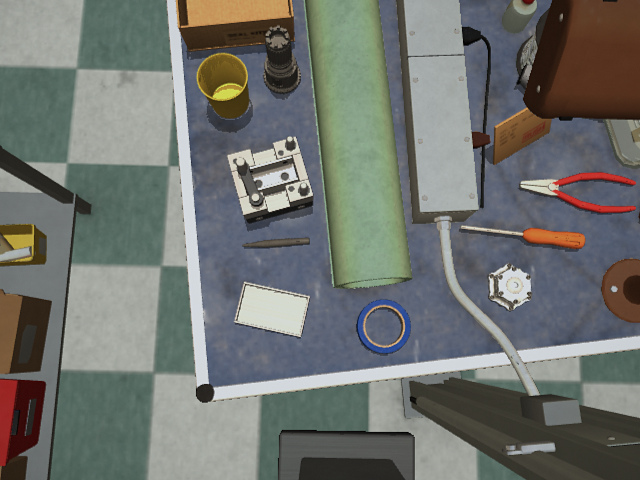

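View pics/scene0.png

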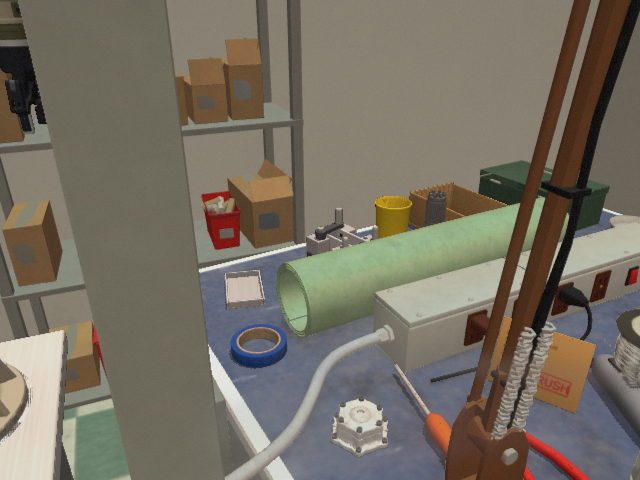

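The top view shows the die around (272,178), the punch at (277,242), the tray at (273,309) and the tape at (384,326). A big tube lies right of the die. I'll enlarge the die and build a height map.

```bash
cat > h.py <<'E'
from workcell import ctrl
import cv2,numpy as np
def cam(n):
    i=ctrl.camera_info(n); return np.array(i["K"]),np.array(i["view"])
def ray(n,uv,z):
    K,V=cam(n); R,t=V[:3,:3],V[:3,3]; o=-R.T@t
    uv=np.atleast_2d(uv).astype(float)
    d=np.c_[uv,np.ones(len(uv))]@np.linalg.inv(K).T@R
    return o+d*((z-o[2])/d[:,2])[:,None]
def cloud(n,d):
    K,V=cam(n); v,u=np.indices(d.shape)
    c=np.stack([(u-K[0,2])*d/K[0,0],(v-K[1,2])*d/K[1,1],d],-1)
    return (c-V[:3,3])@V[:3,:3]
def proj(n,P):
    K,V=cam(n); c=np.atleast_2d(P)@V[:3,:3].T+V[:3,3]; p=c@K.T; return p[:,:2]/p[:,2:]
E
python3 - <<'E'
from h import *
im=cv2.imread("pics/top0.png"); d=np.load("pics/top0.npy"); P=cloud("top",d)
c=cv2.resize(im[128:228,218:328],None,fx=6,fy=6,interpolation=cv2.INTER_CUBIC)
cv2.imwrite("pics/die.png",c[:600])
z=P[...,2]
print(ray("top",[[272,178],[277,242],[273,309],[384,326],[272,330]],0).round())
sub=z[130:228:4,222:330:4]; print(np.round(sub).astype(int))
# tray mask
g=cv2.cvtColor(im,cv2.COLOR_BGR2GRAY)
m=np.zeros_like(g); m[270:345,225:318]=(g[270:345,225:318]>150)
cs=max(cv2.findContours(m,0,2)[0],key=cv2.contourArea); print("tray",len(cs),cv2.contourArea(cs))
w=ray("top",cs[:,0],14)[:,:2].astype(np.float32); print(cv2.minAreaRect(w),cv2.boxPoints(cv2.minAreaRect(w)), cv2.minAreaRect(cs))
print("z tray",z[300:315,260:285].mean(), "tube ridge", z[100:280,300:420].max())
for r in (150,190,230,270): print(r,[(int(P[r,c,1]),int(z[r,c])) for c in range(310,412,8)])
E
```

```text
[[669. 167.   0.]
 [560. 155.   0.]
 [451. 157.   0.]
 [428. -22.   0.]
 [418. 157.   0.]]
[[  0   0  -3   0   2  -1   1  -1   1   2   2   1   0   0  -1   2   0   0
    2   0   3  -2   1  -3  59  84  95]
 [  2   2  -3   0  -1   2   3  -2   3  -1   1  -2  -1   1  -3   3  -2   1
    0   1   1   2   2  -3  59  82  93]
 [  4   0   1   3   4   0   1   0   4   1   0   2  -1   2   0  -4   2  98
   69  -1   1   0   2  -3  59  77  92]
 [  0   2   0  -2   3   2   2  -1  -1  -1  -2   0   0  -1  72  69  72  94
   72   1   2   0   2   3  60  76  92]
 [  1  -2  -1   2   0   0   2   2   0  -2   0   1   1  70  69  69  71  82
   71  69   2   1   0   3   0  73  92]
 [  0   2   2   0  -2   1  70  66   0  -3   1  41  39  44  70  71  69  67
   66  69   3  -3   1   0   0  74  91]
 [  1  -1  65  73  68  68  68  69  42  44  39  42  41  44  67  71  66  66
   65  69  -3   0   1   0   1  69  88]
 [  1   0  68  67 113 112  69  68  42  39  41  43  44  43  67  67  69  73
   67  69  69  -3   1  -1  -1  63  87]
 [  2   0  67  69 116 117  70  67  46  44  45  44  72  70  70  65  58  51
   68  67  66  -1   1  -1  -1  
[... 2059 characters left out ...]
8.8411865234375), (68.0076904296875, 41.542179107666016), 12.52880859375)
z tray 8.029189771606502 tube ridge 942.2148472795085
150 [(104, 1), (91, 0), (79, 90), (67, 104), (55, 114), (43, 117), (32, 120), (20, 122), (8, 119), (-3, 112), (-17, 103), (-43, 0), (-57, -1)]
190 [(102, 67), (89, -1), (77, 72), (65, 98), (54, 109), (42, 117), (31, 117), (19, 121), (8, 119), (-3, 118), (-16, 110), (-30, 94), (-57, 0)]
230 [(101, 0), (88, -1), (74, 0), (64, 91), (52, 103), (41, 110), (30, 116), (19, 120), (7, 120), (-4, 117), (-15, 115), (-29, 103), (-45, 77)]
270 [(99, 1), (86, 0), (73, 0), (62, 69), (51, 95), (88, 942), (29, 113), (18, 119), (7, 120), (-4, 119), (-15, 118), (-28, 108), (-41, 100)]
```

View pics/die.png

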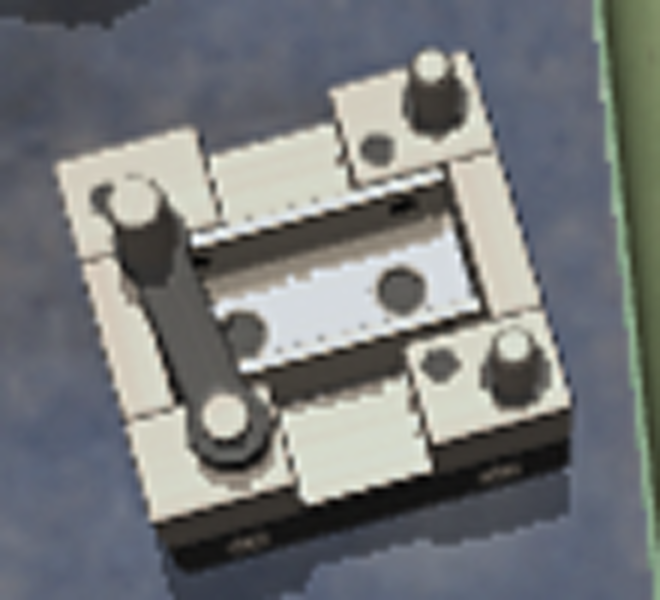

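The die crop, as (218+x/6, 128+y/6), shows:
- clamp pin top at (135,200) and pivot at (225,418)
- guide-pin tops at (432,66) and (515,345)
- die top corners at about (58,163), (465,52), (572,408) and (152,522)

So the die's +x points away from the robot with a small positive yaw. Next I fit the poses and check for obstacles along the approach.

```bash
cat > pose.py <<'E'
from h import *
from scipy.optimize import least_squares
F=[((432,66),(38,-44,96)),((515,345),(-38,-44,96)),((135,200),(18,30,114)),((225,418),(-34,30,91)),
   ((58,163),(50,56,68)),((465,52),(50,-56,68)),((572,408),(-50,-56,68)),((152,522),(-50,56,68))]
uv=np.array([f[0] for f in F])/6+[218,128]-0.4; L=np.array([f[1] for f in F],float)
W=np.array([ray("top",u,l[2])[0,:2] for u,l in zip(uv,L)])
Rz=lambda a:np.array([[np.cos(a),-np.sin(a)],[np.sin(a),np.cos(a)]])
f=lambda p:(L[:,:2]@Rz(p[2]).T+p[:2]-W).ravel()
s=least_squares(f,[670,165,.2]); die=s.x
if __name__=="__main__":
    print(die,np.degrees(die[2])); print(f(die).reshape(-1,2).round(1))
    # scene cross-check
    P=[[*(Rz(die[2])@[a,b]+die[:2]),c] for a,b,c in [(18,30,114),(-38,-44,96),(-50,56,68)]]+[[408,112,14],[472,99,14],[493,204,14],[429,217,14]]
    q=proj("scene",P); print(q.round(1))
    im=cv2.imread("pics/scene0.png"); 
    for a in q: cv2.circle(im,tuple(np.round(a*8).astype(int)),8,(0,0,255),1,shift=3)
    cv2.imwrite("pics/sc.png",cv2.resize(im[190:320,210:390],None,fx=4,fy=4))
    cl=np.concatenate([cloud(n,np.load(f"pics/{n}0.npy")).reshape(-1,3) for n in("top","scene")])
    cl=cl[(cl[:,2]>130)&(cl[:,2]<900)]
    H={}
    for x,y,z in cl: 
        k=(int(x//80)*80,int(y//80)*80); H.setdefault(k,[]).append(z)
    for k in sorted(H):
        if -80<=k[0]<900 and -200<k[1]<900 and len(H[k])>15: print(k,int(min(H[k])),int(max(H[k])),len(H[k]),end="; ")
    print(ctrl.get_obs()["orientation"])
E
python3 pose.py
```

```text
[6.53079305e+02 1.65960918e+02 3.09840254e-01] 17.75253888094055
[[-0.4  0.9]
 [-0.4  0.8]
 [ 1.3 -5.4]
 [ 0.3  0.6]
 [-0.4  2.2]
 [ 0.3  0.1]
 [ 0.2  0.1]
 [-1.   0.6]]
[[340.8 209.6]
 [345.3 238.2]
 [305.2 236.6]
 [226.1 303.3]
 [264.4 299.4]
 [259.1 270.4]
 [224.5 273.6]]
(0, 720) 152 342 1184; (0, 800) 168 328 120; (80, 480) 245 482 3166; (80, 560) 245 354 306; (80, 720) 153 171 244; (80, 800) 167 171 127; (80, 880) 168 171 81; (240, -160) 130 415 1881; (400, 720) 153 170 101; (400, 800) 168 301 399; (480, -160) 540 546 21; (480, 720) 152 171 263; (480, 800) 167 340 1785; (480, 880) 168 276 134; (560, -160) 533 613 7395; (560, -80) 516 613 4927; (560, 720) 153 171 250; (560, 800) 167 385 1981; (560, 880) 169 322 64; (640, 720) 152 171 241; (640, 800) 168 385 1632; (720, 720) 130 479 1831; (720, 800) 168 171 110; (720, 880) 167 171 109; (800, 80) 130 138 180; (800, 160) 130 138 128; [[-9.72565755e-01  2.32627363e-01 -6.01441442e-04]
 [ 2.32628042e-01  9.72564472e-01 -1.59424322e-03]
 [ 2.14075983e-04 -1.69041851e-03 -9.99998548e-01]]
```

View pics/sc.png

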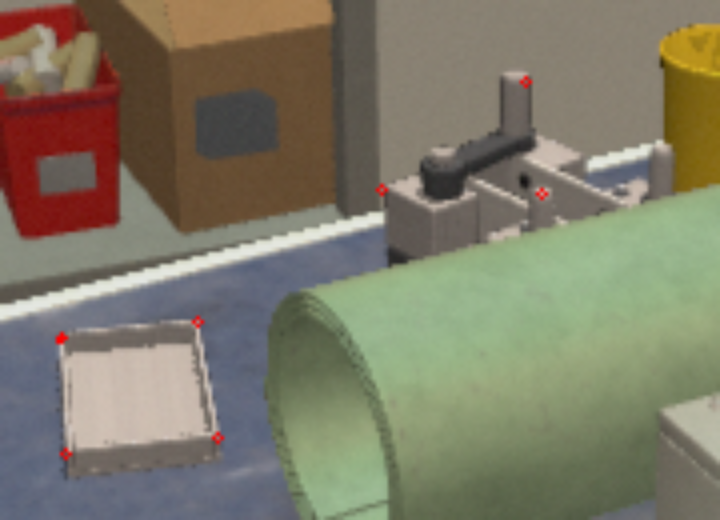

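The scene view confirms the tray corners (red marks on the rim at about (226,303), (264,299), (259,270), (224,274)). The die fit also agrees except for the clamp pin, whose real top lies about 5 mm to the left. That means the clamp does not start at exactly 0. I'll refit without the pin and plan the arc.

```bash
cat > plan.py <<'E'
from pose import *
keep=np.array([0,1,3,4,5,6,7])
die=least_squares(lambda p:(L[keep,:2]@Rz(p[2]).T+p[:2]-W[keep]).ravel(),die).x
yaw=die[2]; R=Rz(yaw)
w=lambda a,b:R@[a,b]+die[:2]
piv=w(-34,30); v=W[2]-piv; rad=np.hypot(*v); ang0=np.arctan2(v[1],v[0])-yaw
def O(a):
    y=np.array([np.cos(a),np.sin(a),0]); z=np.array([0,0,-1.]); return np.c_[np.cross(y,z),y,z]
def pin(th): return piv+52*np.array([np.cos(yaw+th),np.sin(yaw+th)])
tray=np.array([450.5,158.0]); tyaw=np.arctan2(105.1,20.67)-np.pi/2
E
python3 - <<'E'
from plan import *
np.set_printoptions(precision=3,suppress=True)
print(die,np.degrees(yaw),"clamp",ang0,rad,W[2],piv,tyaw)
print((L[:,:2]@R.T+die[:2]-W).round(1))
for s in(0,np.pi):
    print("flip",s)
    for th in np.linspace(ang0,1.56,4): print(ctrl.ik([*pin(th),112],O(yaw+th+np.pi/2+s)))
    print(ctrl.ik([*die[:2],67],O(yaw+np.pi+s)),ctrl.ik([*die[:2],160],O(yaw+np.pi+s)),ctrl.ik([*tray,100],O(tyaw+np.pi+s)),ctrl.ik([*tray,30],O(tyaw+np.pi+s)))
E
```

```text
[653.298 165.183   0.306] 17.544718970982593 clamp 0.12181885042346124 52.69711423703123 [659.779 205.412] [611.836 183.538] -0.19419144023277846
[[-0.3 -0.1]
 [-0.4  0.1]
 [ 1.6 -6.2]
 [ 0.6  0. ]
 [ 0.   1.4]
 [ 0.4 -0.9]
 [ 0.2 -0.6]
 [-0.6  0.1]]
flip 0
[ 0.186  0.601  0.147  1.116  0.    -0.242]
[ 0.218  0.585  0.118  1.104  0.    -0.69 ]
[ 0.24   0.552  0.061  1.08   0.    -1.146]
[ 0.247  0.509 -0.011  1.051  0.    -1.619]
[ 0.129  0.604  0.033  1.     0.    -1.748] [ 0.129  0.543  0.167  1.195  0.    -1.748] [ 0.169  0.234 -0.459  0.878  0.    -1.208] [ 0.169  0.321 -0.547  0.703  0.    -1.208]
flip 3.141592653589793
[0.186 0.601 0.147 1.116 0.    2.899]
[0.218 0.585 0.118 1.104 0.    2.452]
[0.24  0.552 0.061 1.08  0.    1.995]
[ 0.247  0.509 -0.011  1.051  0.     1.523]
[0.129 0.604 0.033 1.    0.    1.393] [0.129 0.543 0.167 1.195 0.    1.393] [ 0.169  0.234 -0.459  0.878  0.     1.934] [ 0.169  0.321 -0.547  0.703  0.     1.934]
```

Run:
```python
from plan import *
o=O(yaw+ang0+np.pi/2); p=pin(ang0)
ctrl.gripper_to(0.55,20)
ctrl.goto([*p,190],o); print(ctrl.get_obs()["time"])
print(ctrl.move_l([*p,112],max_speed=80,guard=12))
ctrl.gripper_to(0,20); ob=ctrl.get_obs(); print(ob["time"],ob["gripper_width"],ob["grasp_force"],ob["contact_force"],ob["position"])
for th in np.linspace(ang0,1.56,10)[1:]:
    g=ctrl.move_l([*pin(th),112],O(yaw+th+np.pi/2),max_speed=60,guard=35)
    ob=ctrl.get_obs(); print(round(th,2),g,round(ob["time"],2),ob["contact_force"].round(1) if hasattr(ob["contact_force"],"round") else ob["contact_force"],round(ob["gripper_width"],3))
    if g: break
```

```text
2.8417
False
4.35 0.16194517386138452 20.6022060115356 [-0.12747445  0.66937635  2.57155946] [659.47587693 205.35706218 112.68891137]
0.28 False 4.66 [1.2 1.6 2.8] 0.169
0.44 False 4.97 [1.8 2.9 4. ] 0.164
0.6 False 5.28 [3.4 5.7 4.9] 0.166
0.76 False 5.58 [2.8 3.6 2.6] 0.161
0.92 False 5.89 [2.9 6.6 2.3] 0.162
1.08 False 6.2 [1.9 6.9 3.7] 0.166
1.24 False 6.51 [2.2 7.5 3.3] 0.164
1.4 False 6.82 [1.6 7.1 4.1] 0.166
1.56 False 7.12 [-1.   6.6  5.1] 0.168
```

Run:
```python
from plan import *
ctrl.gripper_to(0.5); p=pin(1.56)
ctrl.move_l([*p,190],max_speed=80)
ctrl.goto([*(tray-[60,0]),250],O(yaw+np.pi))
p,d=ctrl.get_image("top"); cv2.imwrite("pics/t1.png",p[:,:,::-1]); print(ctrl.get_obs()["time"])
cv2.imwrite("pics/t1c.png",cv2.resize(p[128:228,203:328,::-1],None,fx=6,fy=6,interpolation=cv2.INTER_CUBIC))
```

```text
9.5917
```

View pics/t1c.png

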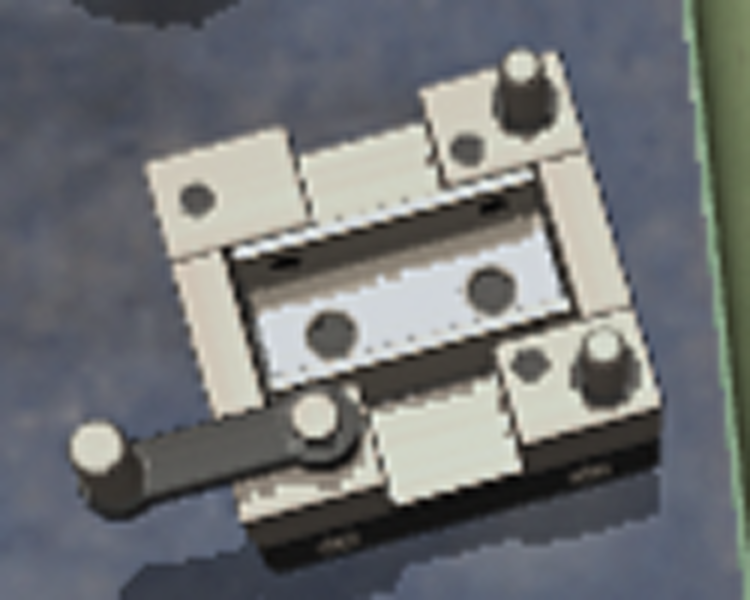

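The clamp now points along the die's +y (pin at crop (98,446)) and the bracket is fully uncovered, with its middle at crop (402,281). Now the grasp and lift.

Run:
```python
from plan import *
c=ray("top",[203+402/6-.4,128+281/6-.4],72)[0,:2]; print("bracket",c,die[:2],R.T@(c-die[:2]))
o=O(yaw+np.pi); p=die[:2]
ctrl.gripper_to(0.75,40)
ctrl.goto([*p,180],o)
print(ctrl.move_l([*p,68],max_speed=80,guard=12))
ctrl.gripper_to(0,40); ob=ctrl.get_obs(); print(ob["time"],ob["gripper_width"],ob["grasp_force"],np.round(ob["contact_force"],1),ob["position"])
if ob["grasp_force"]>25 and ob["gripper_width"]>.3:
    print(ctrl.move_l([*p,90],max_speed=40,guard=25)); ob=ctrl.get_obs(); print(np.round(ob["contact_force"],1),ob["gripper_width"])
    ctrl.move_l([*p,185],max_speed=80); ob=ctrl.get_obs(); print(np.round(ob["contact_force"],1),ob["gripper_width"],ob["grasp_force"],ob["time"])
    ctrl.sleep(.3); i,d=ctrl.get_image("scene"); cv2.imwrite("pics/s2.png",cv2.resize(i[100:320,210:430,::-1],None,fx=2.7,fy=2.7))
```

```text
bracket [653.00503122 164.9258061 ] [653.29835758 165.18308212] [-0.35723727 -0.15688479]
False
12.875 0.4595610309725347 42.4610960483551 [-0.5  0.1  2.4] [653.77392991 165.25776334  68.73699936]
False
[-0.3 -0.  -1.7] 0.4584684904762224
[ 0.3 -1.  -2. ] 0.46067886204291747 41.93524360656738 14.9167
```

View pics/s2.png

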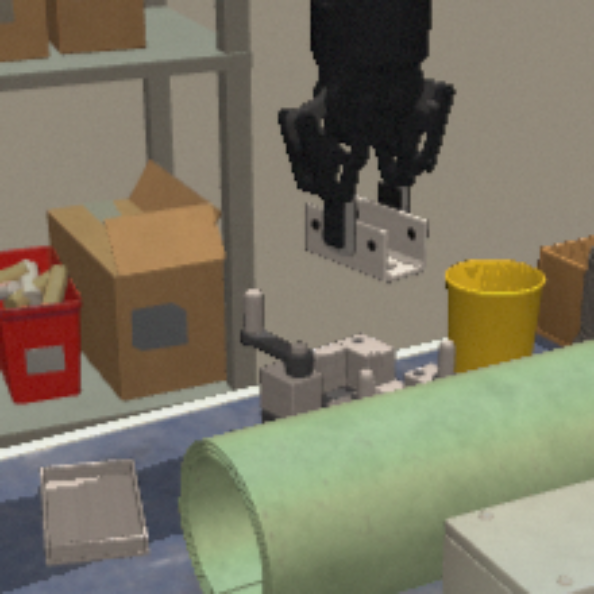

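The bracket is held level and clear of the die (at (365,240) in the crop), with the tray free at (92,510). Next I carry it over and lower it under guard.

Run:
```python
from plan import *
o=O(tyaw+np.pi)
ctrl.move_l([*tray,185],o,max_speed=100)
ctrl.move_l([*tray,60],max_speed=80); ctrl.sleep(.3)
print(ctrl.get_obs()["position"],np.round(ctrl.get_obs()["contact_force"],1))
print(ctrl.move_l([*tray,33.5],max_speed=15,guard=4)); ob=ctrl.get_obs(); print(ob["time"],np.round(ob["contact_force"],1),ob["position"],ob["gripper_width"])
i,d=ctrl.get_image("scene"); cv2.imwrite("pics/s3.png",cv2.resize(i[200:330,190:340,::-1],None,fx=4,fy=4))
```

```text
[450.61552282 158.02113062  60.18361588] [-0.6 -0.1 -2. ]
True
20.925 [-1.6 -0.2  5.3] [450.47536972 157.98522857  35.66660495] 0.4618747271407281
```

View pics/s3.png

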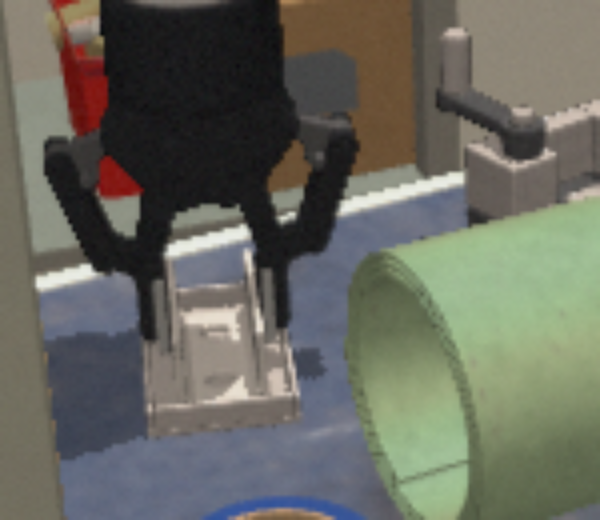

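Contact came at TCP z = 35.7, exactly the tray-floor height, and the bracket sits centred between the tray walls (crop (220,340)). Now I release, retreat and check.

Run:
```python
from plan import *
ctrl.gripper_to(0.6); ob=ctrl.get_obs(); print(np.round(ob["contact_force"],1),ob["gripper_width"])
ctrl.move_l([*tray,130],max_speed=60)
ctrl.goto([330,250,300],O(tyaw+np.pi)); ctrl.sleep(.3)
p,d=ctrl.get_image("top"); print(ctrl.get_obs()["time"]); P=cloud("top",d)
cv2.imwrite("pics/t4.png",cv2.resize(p[130:360,200:430,::-1],None,fx=2.6,fy=2.6))
```

```text
[-0.2  0.7  0.3] 0.5974663645055891
24.2417
```

View pics/t4.png

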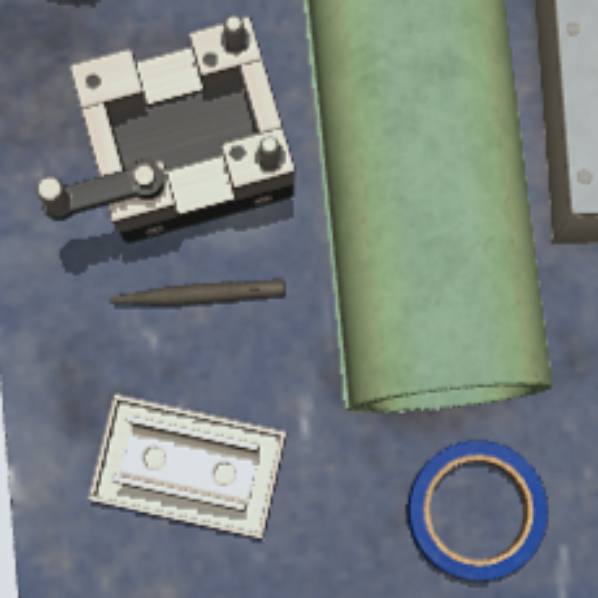

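The bracket lies flat, open side up, centred in the tray at (188,465). The cavity is empty, the clamp is still swung clear at (50,190), and the punch and tape have not moved.

```bash
python3 -c "
from workcell import ctrl
print(ctrl.job_done())"
```

```text
the job is handed in; nothing more can be done
None
```

The job is handed in: the clamp is swung about a quarter turn clear, the bracket lies flat and open side up in the tray, and the punch and tape are untouched, in about 24 s of robot time.

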